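# Third hand at the bench vice: hold a lock cylinder between the jaws

## Task

Stand the round brass lock cylinder, which stands alone on the bare wood a hand or two to the left of the vice (not the one on the white sheet far left), upright between the jaws of the small bench vice: foot down on the two slide rails, midway across the jaws, keyway up, and turned so that its row of pins (small bright dots up its side) looks squarely out to one open side of the vice, where neither jaw bears on them. Let go of it, slide the loose jaw up until the cylinder is pinched square against the fixed jaw, and keep pushing the jaw with a steady force of about 19 N (the slide itself takes 6 N of it, so the soft brass feels about 13 N) while a colleague does up the screw. Finish in that state: the program ends while you are still pushing, nothing is released; leave the other things on the desk where they are.

Things in the scene. Friction and masses are not known exactly. Their poses are not given: they have to be found in the camera images.
- cylinder_center (a point): Centre, half-way up, of the loose round brass lock cylinder standing on end on the bare desk left of the vice (a like one on the white sheet far left is not meant): diameter 29 mm, height 70 mm (this point 35 mm above its foot), about 0.13 to 0.21 kg. z runs up, out of the end with the keyway slot. The row of pins, small silvery dots up one side, faces along -x; the slot runs along y, crosswise to that, so it points from jaw to jaw when placed right.
- lock_cylinder: The same brass cylinder, origin at the centre of its foot, axes as the point at its centre.
- bench_vice: Small green bench vice fixed to the desk, T-bar end toward the robot: 86 mm wide, 196 mm long, 67 mm high; origin on the desk under its middle. x runs along the jaws' faces (across the vice, level), y along the slide from the fixed jaw (far side) to the T-bar, z up. The fixed jaw's face lies at y = -60 mm, 64 mm wide, top 63 mm above the desk.
- bench_vice_jaw: The vice's loose jaw: 60 mm wide, 30 mm thick, from 31 to 63 mm above the desk. Its frame moves with it and equals the vice's when shut. It stays where left; the slide resists with 6 N of friction either way, no spring. Behind it, in the vice's frame, lie the screw (axis 40 mm high, under 18 mm thick), an end block at y = 53 to 67 mm, 50 mm high, and the T-bar at y = 88 mm.
- seat (a point): Where the centre of the cylinder's foot stands when it touches the fixed jaw: midway across the jaws, y = -45 mm in the vice's frame, at the height of the two flat slide rails (29 mm above the desk, each 16 mm wide, 18 mm apart) that carry what stands between the jaws. Axes as the vice.
- jaw_back (a point): Middle of the loose jaw's back face (the face toward the T-bar, where it is pushed), 56 mm above the desk, 7 mm below the jaw's top; moves with the jaw. Axes as the vice; pushing along -y closes the jaw. In the vice's frame its y is 9 to 16 mm at the start (clear gap between the jaws 38 to 46 mm) and about -1 mm with the cylinder pinched.
- euro_cylinder: Bystander, to be left where it is: brass double profile lock cylinder lying on its side, 37 x 64 x 17 mm, origin under its middle.
- padlock: Bystander, to be left where it is: brass padlock lying flat, 67 x 40 x 15 mm, origin under its middle.
- loupe: Bystander, to be left where it is: small folding loupe, 26 x 34 x 16 mm, origin under its middle.
- clamp_block: Bystander, to be left where it is: small stepped aluminium clamp block, 32 x 46 x 25 mm, origin under its middle.
Not all that is in view belongs to the job. Of the things like the bench_vice, leave any that is turquoise; of the rest the larger one is meant.

How it is judged:
On the way:
1. the cylinder stands on the vice's rails between the open jaws, let go, the jaw not yet on it (x of cylinder_center in the frame of bench_vice between -0.01 and 0.01 m and z of cylinder_center in the frame of bench_vice between 0.061 and 0.067 m and angle between cylinder_center's own z axis and vertical below 0.06 rad and angle between the x axis of cylinder_center and the x axis of bench_vice, either way round below 0.52 rad and y of cylinder_center in the frame of bench_vice between -0.06 and -0.02 m and contact force between each of the fingers, bench_vice_jaw and lock_cylinder below 0.5 N and y of jaw_back in the frame of bench_vice above 0.003 m), for 0.2 s.
At the end, for the whole second after the job is handed in: For the last second: cylinder upright (3.5 deg) on the rails (3 mm), against the fixed jaw (3 mm), within 10 mm of the middle of its width, pins facing within 30 deg of the jaws' length, to either side; fingers off it; the pushed jaw bears on it with 8 to 20 N (x of cylinder_center in the frame of bench_vice between -0.01 and 0.01 m and z of cylinder_center in the frame of bench_vice between 0.061 and 0.067 m and angle between cylinder_center's own z axis and vertical below 0.06 rad and angle between the x axis of cylinder_center and the x axis of bench_vice, either way round below 0.52 rad and y of cylinder_center in the frame of bench_vice between -0.0485 and -0.042 m and contact force between bench_vice_jaw and lock_cylinder between 8 and 20 N and contact force between the fingers and lock_cylinder below 0.5 N and y of jaw_back in the frame of bench_vice between -0.0035 and 0.002 m); the arm keeps its last pose, push and grip.
It fails at once if the jaw squeezes the brass hard enough to mark it (over 45 N) (contact force between bench_vice_jaw and lock_cylinder above 45 N).
It fails at once if the lock cylinder is knocked over (angle between cylinder_center's own z axis and vertical above 0.8 rad).
It fails at once if one of the other things (profile cylinder, padlock, loupe, clamp block) is moved by more than 20 mm (distance of any of euro_cylinder, padlock, loupe, clamp_block from where it was at the start of the episode above 0.02 m).
It also fails if it takes over 61 s, if anything falls off the work surface, if the arm or the gripper's body presses on something with over 40 N, if the wrist force passes 120 N, or if a joint passes its speed limit or range.

## Robot

A 6-joint arm with a two-finger parallel gripper is mounted at the origin on a cart in front of the work surface, level with it; the furniture and walls round the work are solid. World frame = base frame: x ahead of the robot, y to its left, z up, the work surface at z = 0. Lengths are in m, angles in rad, forces in N, time in s.
With the tool pointing down it reaches from about 0.225 to 0.875 m from the base axis. Payload 3.4 kg.
Tool frame: the origin (TCP) lies between the finger pads; the fingertips stand 11 mm ahead of it and the grasp point (between the pads) lies 8 mm behind it; z points along the fingers, y is the line along which they close (so a half turn about z gives the same grasp; the last joint's range is limited). The gripper opens to 85 mm and grips with 20 to 120 N. Pads are 22 mm wide; open, the fingers measure 114 mm over their backs; the gripper's body (76 mm by 85 mm) begins 54 mm behind the grasp point. The pads swing forward as they close: fully open they stand 13 mm farther back than shut.
Start: joints at [-1.339, 0.276, 1.505, -0, 1.361, -0.121], TCP at [0.199, -0.54, 0.242] pointing down, gripper open.
Joint ranges: [-2.89, 2.89], [-0.75, 2.08], [0.22, 2.7], [-1.18, 4.32], [0.11, 2.71], [-2.7, 2.7]. Speed limits (rad/s): [2.57, 2.57, 3.14, 3.14, 3.14, 3.14].

## Interface

Orientations are given as a unit quaternion [w, x, y, z].
In Python, from rig import sensors, eyes, manip gives the robot as it stands.
- The arm moves only by the tool drive_tool, never from a script. Its argument "deltas" is a list of rows, each an object with "linear": the shift along the world's x, y, z in mm, a list of three; "twist": the turn about the world's z in degrees; "claw": the opening, from 0 (shut) to 1 (fully open). In form: [{"linear": [tx, ty, tz], "twist": twist, "claw": claw}, ...]. A call has 1 to 12 rows; each row is the pose to reach, as a shift and turn from the pose commanded when the call began; what a row does not reach only later rows make up. A row lasts 1/12 s, in which the tool goes at most 41.7 mm and 7.16 degrees, less where a joint would pass 70% of its speed; a pose out of reach is approached as far as the arm can. A call with a gripper value outside its range is refused whole. The fingers move at their own pace and stop on an object; "squeeze" is the grip in N (left out, the last holds). Time passes only in rows, so rows that repeat a pose let the fingers close. It gives the time, the measured TCP pose, the force, the opening and the grip force at its end, in the units of the state.
- sensors.get_state(): the state, without advancing time (a new reading comes with each control period).
- eyes.get_image(name): name is "scene" or "top" or "wrist"; returns the picture (420x560x3 uint8, red, green, blue); there is no depth.
- eyes.camera_model(name): a dict with "intrinsics" (3x3 intrinsics, pixels), "R" (3x3) and "t" (3): a world point X has camera coordinates R X + t. Camera axes: x right, y down, z forward; pixel columns grow to the right and rows downward; lengths in m; the calibration is good to about 2 mm. The wrist camera is an equidistant fisheye: a pixel r from the principal point sees the ray r / f radians off the axis. A picture is of the moment at which its call begins: read the wrist's pose just before it. camera_model takes no time and is no camera call; for the wrist camera it gives the pose at the moment of the call.
- manip.sign_off(): hands the job in; it is judged then, once.
The state is a dict: "clock": time; "qpos": joint angles; "qd": joint speeds; "effort": joint torques, N m; "position": TCP position; "ee_rot": TCP orientation; "contact_force": force on the tool from outside, world axes, zero at the start; "moment": the same for the moment, N m; "width": finger opening in m; "gripper_force": force on a finger pad.
Only numpy, scipy, OpenCV 4.12 (cv2) and the standard library are available. Lean on these libraries where they do the work, as an engineer would, in place of code of your own. Each camera call takes 0.05 s, during which the arm holds its last target. There are 200 camera calls.

## Working session

There is one attempt and no reset: what is moved stays moved. The work goes in short steps, Python scripts to look and compute and a tool call to move; the robot and the scene stay as the last step left them, time stands still between calls to the robot, and variables do not carry over. Pictures are saved under pics/ and viewed, at most 10 in all, crops included, and the job is handed in when it is done.

Besides the shell and the picture viewer there is one more tool, called as name(argument=value, ...), one argument or row to a line, values as JSON. drive_tool: Moves the arm, as the interface text tells. Its arguments: {"type":"object","properties":{"deltas":{"type":"array","items":{"type":"object","properties":{"linear":{"type":"array","items":{"type":"number"}},"twist":{"type":"number"},"claw":{"type":"number"}}}},"squeeze":{"type":"number"}},"required":["deltas"]}

```bash
mkdir -p pics
python3 - <<'E'
from rig import sensors, eyes
import cv2, numpy as np
for n in ("scene","top"):
    im=eyes.get_image(n); cv2.imwrite(f"pics/{n}0.png",im[:,:,::-1]); m=eyes.camera_model(n); print(n,np.round(m["intrinsics"],1).tolist(),np.round(m["R"],3).tolist(),np.round(m["t"],3).tolist())
s=sensors.get_state(); print({k:np.round(v,3).tolist() for k,v in s.items()})
E
```

```text
scene [[433.3, 0.0, 279.0], [0.0, 433.3, 209.2], [0.0, 0.0, 1.0]] [[-0.837, -0.546, -0.023], [-0.282, 0.467, -0.838], [0.468, -0.695, -0.545]] [0.488, 0.199, 0.694]
top [[544.5, 0.0, 273.6], [0.0, 544.5, 213.2], [0.0, 0.0, 1.0]] [[-0.008, -1.0, -0.013], [-0.998, 0.009, -0.066], [0.066, 0.013, -0.998]] [0.081, 0.546, 1.171]
{'clock': 0.1, 'qpos': [-1.339, 0.277, 1.506, 0.0, 1.361, -0.121], 'qd': [0.001, -0.0, -0.002, 0.001, -0.002, -0.001], 'effort': [0.002, -41.77, -24.64, -0.0, 0.006, 0.0], 'position': [0.199, -0.539, 0.242], 'ee_rot': [-0.001, 0.984, 0.175, -0.0], 'contact_force': [-0.436, 0.12, -0.069], 'moment': [-0.002, -0.024, 0.011], 'gripper_force': 0.0, 'width': 0.085}
```

View pics/scene0.png

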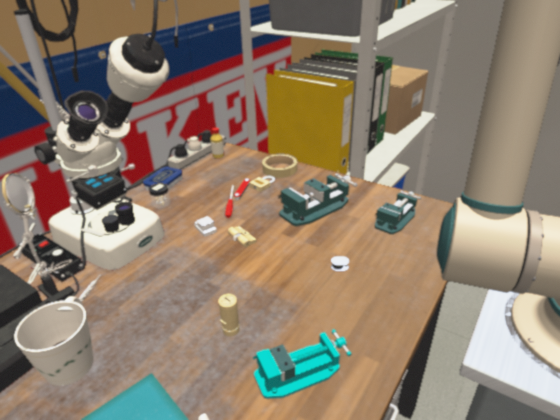

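View pics/top0.png

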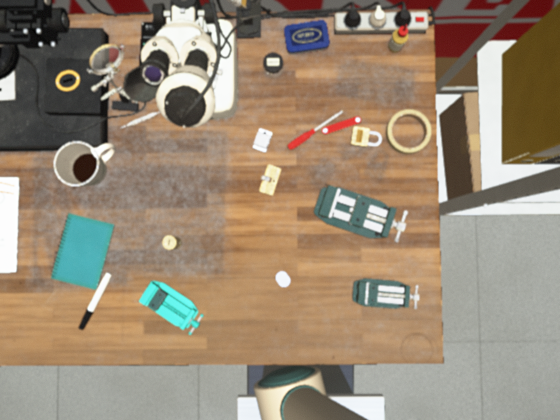

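Candidates in the top view:
- **Cylinder:** the brass one at (170,242), standing on bare wood. The loupe at (283,279), the profile cylinder at (270,180) and the padlock at (365,137) are not it. The white sheet is at (5,225).
- **Vice:** the turquoise one at (172,305) is excluded. Of the two dark green ones, (355,212) is larger than (382,293), so I choose (355,212).

Next I'll measure both and check them in a close crop.

```bash
cat > h.py <<'E'
import numpy as np, cv2
from rig import sensors, eyes
def ray(m,uv):
    K,R,t=[np.array(m[k]) for k in("intrinsics","R","t")]
    d=np.linalg.inv(K)@np.array([uv[0],uv[1],1.]); return -R.T@t, R.T@d
def fray(m,uv):
    K,R,t=[np.array(m[k]) for k in("intrinsics","R","t")]
    x=(uv[0]-K[0,2])/K[0,0]; y=(uv[1]-K[1,2])/K[1,1]; th=np.hypot(x,y); s=np.sin(th)/max(th,1e-9)
    return -R.T@t, R.T@np.array([x*s,y*s,np.cos(th)])
def onz(cd,z): c,d=cd; return c+d*(z-c[2])/d[2]
def proj(m,X):
    K,R,t=[np.array(m[k]) for k in("intrinsics","R","t")]
    p=K@(R@np.array(X)+t); return p[:2]/p[2]
E
python3 - <<'E'
from h import *
m=eyes.camera_model("top"); im=cv2.imread("pics/top0.png")
hsv=cv2.cvtColor(im,cv2.COLOR_BGR2HSV)
# vice mask
mk=cv2.inRange(hsv,(75,50,15),(100,255,110)); mk[:, :300]=0;mk[260:]=0; mk[:170]=0
n,l,st,ce=cv2.connectedComponentsWithStats(cv2.morphologyEx(mk,cv2.MORPH_CLOSE,np.ones((7,7))))
for i in range(1,n):
    if st[i,4]>100:
        pts=np.argwhere(l==i)[:,::-1].astype(np.float32); r=cv2.minAreaRect(pts); print(st[i],r); 
        for c in cv2.boxPoints(r): print(c,[onz(ray(m,c),z)[:2].round(3) for z in(0.0,.05)])
print("cyl top",onz(ray(m,(170,242)),.07).round(3), "scale",544/1.17)
a=cv2.resize(im[180:245,300:420],None,fx=6,fy=6,interpolation=cv2.INTER_CUBIC)
s=cv2.imread("pics/scene0.png"); b=cv2.resize(s[280:345,190:270],None,fx=6,fy=6,interpolation=cv2.INTER_CUBIC)
c=cv2.resize(im[225:260,150:190],None,fx=5,fy=5,interpolation=cv2.INTER_CUBIC)
o=np.zeros((600,800,3),np.uint8); o[:195*2,:720]=a[:390,:720]; 
o[390:390+175,:200]=c; b=cv2.resize(b,(258,210)); o[390:600,300:558]=b
cv2.imwrite("pics/crop1.png",o)
E
```

```text
[315 187  48  42 352] ((335.89898681640625, 214.86346435546875), (53.75578689575195, 27.427799224853516), 45.90938186645508)
[307.3476  205.10075] [array([0.565, 0.001]), array([0.561, 0.004])]
[327.04736 186.01662] [array([ 0.607, -0.043]), array([ 0.602, -0.039])]
[364.45038 224.62617] [array([ 0.521, -0.125]), array([ 0.519, -0.117])]
[344.7506  243.71031] [array([ 0.479, -0.08 ]), array([ 0.478, -0.074])]
cyl top [0.485 0.292 0.07 ] scale 464.957264957265
```

View pics/crop1.png

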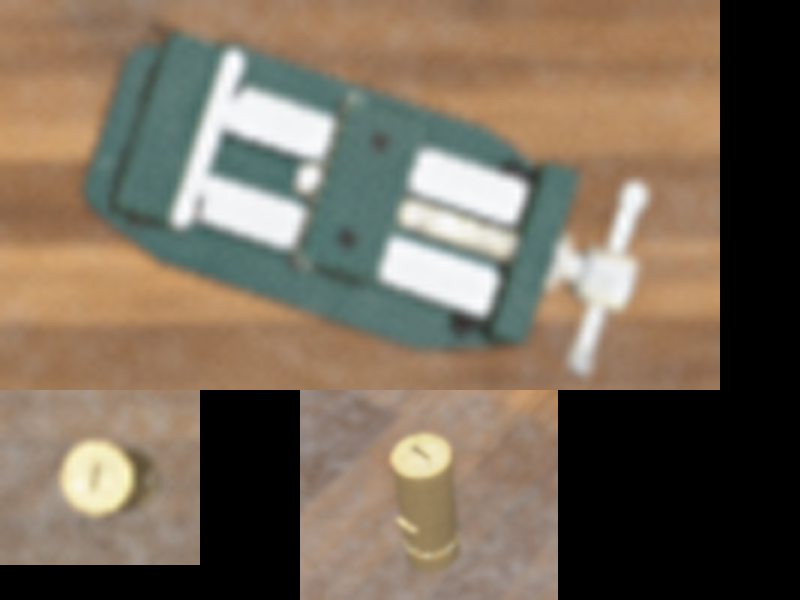

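The crop confirms the plain round cylinder, with its slot near world x (yaw about −7°). The vice has its fixed jaw at left and its T-bar at right, with its slide at yaw about 72°. I'll go above the vice for a close look first, since it is on the way to the cylinder.

drive_tool(
  deltas=[
    {"linear":[320,440,20],"twist":52,"claw":1},
    {"linear":[320,440,20],"twist":52,"claw":1},
    {"linear":[320,440,20],"twist":52,"claw":1},
    {"linear":[320,440,20],"twist":52,"claw":1},
    {"linear":[320,440,20],"twist":52,"claw":1},
    {"linear":[320,440,20],"twist":52,"claw":1},
    {"linear":[320,440,20],"twist":52,"claw":1},
    {"linear":[320,440,20],"twist":52,"claw":1},
    {"linear":[320,440,20],"twist":52,"claw":1},
    {"linear":[320,440,20],"twist":52,"claw":1},
    {"linear":[320,440,20],"twist":52,"claw":1},
    {"linear":[320,440,20],"twist":52,"claw":1},
  ],
)

```text
clock: 1.1
position: [0.4931, -0.1335, 0.2606]
ee_rot: [-0.0, 0.808, 0.589, -0.0]
contact_force: [0.2, -1.2, 0.5]
width: 0.0856
gripper_force: 0.0
```

drive_tool(
  deltas=[
    {"linear":[0,0,0],"twist":0,"claw":1},
    {"linear":[0,0,0],"twist":0,"claw":1},
  ],
)

```text
clock: 1.27
position: [0.4932, -0.1336, 0.2602]
ee_rot: [-0.0, 0.806, 0.591, -0.0]
contact_force: [0.1, -0.0, -0.2]
width: 0.0853
gripper_force: 0.0
```

Run:
```python
from h import *
s=sensors.get_state(); m=eyes.camera_model("wrist"); im=eyes.get_image("wrist")
import pickle; pickle.dump(m,open("w1.pkl","wb"))
cv2.imwrite("pics/w1.png",im[:,:,::-1]); print(s["clock"],s["position"],s["ee_rot"]); print(m)
t=eyes.camera_model("top")
for uv in [(334.5,202.7),(336.3,203.2)]: print(onz(ray(t,uv),.063))
print(onz(ray(t,(169.4,242.8)),.07))
```

```text
1.2667 [ 0.49323642 -0.13356941  0.26024734] [-3.00485243e-04  8.06489341e-01  5.91248475e-01 -3.06528211e-04]
{'intrinsics': array([[325.1922621 ,   0.        , 277.59365842],
       [  0.        , 325.1922621 , 208.10111031],
       [  0.        ,   0.        ,   1.        ]]), 'R': array([[ 0.95363391, -0.30096646, -0.00124677],
       [-0.28578198, -0.90680455,  0.30989379],
       [-0.09439821, -0.29516892, -0.95077036]]), 't': array([-0.50994281, -0.02518349,  0.40380992])}
[ 0.5646787  -0.05286551  0.063     ]
[ 0.56358958 -0.05663032  0.063     ]
[0.48310738 0.29351007 0.07      ]
```

View pics/w1.png

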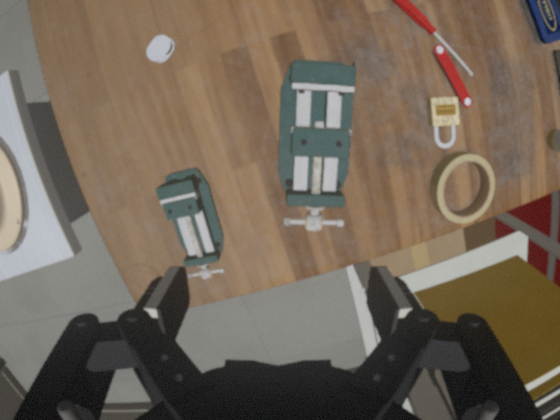

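The wrist view shows the chosen vice at (318,130). The strip on top of the fixed jaw runs (292,86)–(354,92), the rails lie below it, the loose jaw is at (321,142) and the T-bar at (314,222). I'll measure the strip and the loose jaw.

Run:
```python
from h import *
import pickle; m=pickle.load(open("w1.pkl","rb")); im=cv2.imread("pics/w1.png")
hsv=cv2.cvtColor(im,cv2.COLOR_BGR2HSV)
w=cv2.inRange(hsv,(0,0,150),(180,60,255)); sub=np.zeros_like(w); sub[75:215,280:360]=w[75:215,280:360]
n,l,st,ce=cv2.connectedComponentsWithStats(sub)
for i in range(1,n):
    if st[i,4]>15:
        r=cv2.minAreaRect(np.argwhere(l==i)[:,::-1].astype(np.float32)); print(st[i])
        z=.063 if st[i,1]<95 and st[i,2]>40 else .029
        for c in cv2.boxPoints(r): print("  ",c.round(1),z,(onz(fray(m,c),z)[:2]*1000).round(1))
# column profiles along the vice centre
for x in(300,340): print(x,[ (y,int(im[y,x].mean())) for y in range(78,200,2)])
```

```text
[ 292   83   63   45 1318]
   [289.4 124.5] 0.063 [522.4 -78.7]
   [292.1  82. ] 0.063 [537.7 -38.4]
   [354.3  86. ] 0.063 [597.  -59.1]
   [351.6 128.5] 0.063 [ 582.1 -100.4]
[315 122   9   6  44]
   [315. 122.] 0.029 [550.9 -86.4]
   [323. 122.] 0.029 [559.5 -88.9]
   [323. 127.] 0.029 [557.9 -94.3]
   [315. 127.] 0.029 [549.3 -91.8]
[294 156  14  34 444]
   [294. 156.] 0.029 [ 517.4 -116.4]
   [307. 156.] 0.029 [ 531.4 -120.7]
   [307. 189.] 0.029 [ 520.6 -157.6]
   [294. 189.] 0.029 [ 506.2 -153.2]
[312 157  10  36 265]
   [311.5 191.9] 0.029 [ 524.7 -162.5]
   [313.5 156.7] 0.029 [ 538.1 -123.6]
   [321.2 157.2] 0.029 [ 546.5 -126.7]
   [319.3 192.3] 0.029 [ 533.2 -165.7]
[323 158  15  33 438]
   [322.1 189.9] 0.029 [ 537.1 -163.9]
   [324.2 157.3] 0.029 [ 549.7 -127.7]
   [337.6 158.1] 0.029 [ 564.2 -133. ]
   [335.5 190.8] 0.029 [ 552.  -169.6]
[306 207  18   8  77]
   [305.6 213.6] 0.029 [ 510.7 -186. ]
   [306.  206.9] 0.029 [ 513.5 -178.1]
   [323. 208.] 0.029 [ 532.3 -185.5]
   [322.5 214.8] 0.029 [ 529.6 -193.5]
300 [(78, 93), (80, 90), (82, 118), (84, 180), (86, 189), (
[... 634 characters left out ...]
 (198, 96)]
340 [(78, 95), (80, 93), (82, 91), (84, 103), (86, 170), (88, 188), (90, 176), (92, 101), (94, 89), (96, 159), (98, 174), (100, 173), (102, 172), (104, 173), (106, 173), (108, 165), (110, 163), (112, 157), (114, 156), (116, 152), (118, 152), (120, 143), (122, 139), (124, 140), (126, 133), (128, 107), (130, 92), (132, 94), (134, 96), (136, 97), (138, 97), (140, 92), (142, 77), (144, 71), (146, 82), (148, 95), (150, 97), (152, 98), (154, 101), (156, 97), (158, 89), (160, 97), (162, 94), (164, 99), (166, 100), (168, 97), (170, 95), (172, 94), (174, 96), (176, 93), (178, 99), (180, 95), (182, 86), (184, 76), (186, 79), (188, 95), (190, 89), (192, 66), (194, 60), (196, 82), (198, 93)]
```

Run:
```python
from h import *
import pickle; m=pickle.load(open("w1.pkl","rb"))
P=lambda u,v,z:onz(fray(m,(u,v)),z)[:2]*1000
a=P(292,89.1,.063);b=P(354,93.2,.063); c=(a+b)/2; d=b-a
print("strip",a,b,np.linalg.norm(d),"yaw",np.degrees(np.arctan2(d[1],d[0])),"mid",c)
r1=P(315.8,157,.029); r0=P(305,208,.05);
# rails fwd: left rail x-edges 294.., use front rails row 110
e=r1-c; print("slide yaw",np.degrees(np.arctan2(e[1],e[0])))
yv=np.array([d[1],-d[0]])/np.linalg.norm(d); print("yv",yv)
print("seat",c+15*yv,"jaw front",P(320,127.3,.063)@yv-c@yv,"jaw back",P(316,156,.063)@yv-c@yv, "rail c",(P(294,156,.029)+P(338,158.2,.029))/2, "endblk far",P(314,207,.05)@yv-c@yv,"Tbar",P(314,222,.04)@yv-c@yv)
t=eyes.camera_model("top")
f=lambda x,y,z:onz(ray(t,(300+x/6-.4,180+y/6-.4)),z)[:2]*1000
A=f(245,52,.063);B=f(191,226,.063); print("top:",A,B,(A+B)/2,np.degrees(np.arctan2(*(A-B)[::-1])),np.linalg.norm(A-B))
```

```text
strip [535.45908669 -45.28329202] [594.55883211 -66.13329719] 62.6697903641213 yaw -19.432509741444658 mid [565.0089594 -55.7082946]
slide yaw -109.48395555187504
yv [-0.33269626 -0.94303404]
seat [560.01851543 -69.85380516] jaw front 37.226969646129604 jaw back 66.86683450812762 rail c [ 541.01698534 -124.84244936] endblk far 125.71559461768632 Tbar 147.09705087991765
top: [595.08340954 -65.81414511] [534.04009846 -45.96730253] [564.561754   -55.89072382] -18.010754633544174 64.18865155126062
```

The two views agree:
- **Fixed-jaw face centre:** about (565,−56) mm, with the face along yaw −19°.
- **Sizes:** jaw thickness 30 mm and T-bar 147 mm from the face, both as given. The gap is about 38 mm.

Now to the cylinder for a close look.

drive_tool(
  deltas=[
    {"linear":[45,423,-40],"twist":100,"claw":1},
    {"linear":[45,423,-40],"twist":100,"claw":1},
    {"linear":[45,423,-40],"twist":100,"claw":1},
    {"linear":[45,423,-40],"twist":100,"claw":1},
    {"linear":[45,423,-40],"twist":100,"claw":1},
    {"linear":[45,423,-40],"twist":100,"claw":1},
    {"linear":[45,423,-40],"twist":100,"claw":1},
    {"linear":[45,423,-40],"twist":100,"claw":1},
    {"linear":[45,423,-40],"twist":100,"claw":1},
    {"linear":[45,423,-40],"twist":100,"claw":1},
    {"linear":[45,423,-40],"twist":100,"claw":1},
    {"linear":[45,423,-40],"twist":100,"claw":1},
  ],
)

```text
clock: 2.32
position: [0.5379, 0.2887, 0.2194]
ee_rot: [-0.001, 0.186, 0.983, -0.0]
contact_force: [-0.4, -0.4, 1.0]
width: 0.0852
gripper_force: 0.0
```

drive_tool(
  deltas=[
    {"linear":[0,0,0],"twist":14,"claw":1},
    {"linear":[0,0,0],"twist":14,"claw":1},
    {"linear":[0,0,0],"twist":14,"claw":1},
  ],
)

```text
clock: 2.57
position: [0.538, 0.2853, 0.2203]
ee_rot: [-0.0, 0.069, 0.998, -0.001]
contact_force: [0.5, 0.2, 1.0]
width: 0.0852
gripper_force: 0.0
```

Run:
```python
from h import *
s=sensors.get_state(); m=eyes.camera_model("wrist"); im=eyes.get_image("wrist")
import pickle; pickle.dump(m,open("w2.pkl","wb"))
cv2.imwrite("pics/w2.png",im[:,:,::-1]); print(s["clock"],s["position"],s["ee_rot"],s["qpos"])
K,R,t=[np.array(m[k]) for k in("intrinsics","R","t")]
d=R@np.array([.483,.2935,.07])+t; th=np.arctan2(np.hypot(*d[:2]),d[2]); px=K[:2,2]+K[0,0]*th*d[:2]/np.hypot(*d[:2]); print(px)
x,y=np.clip(px.astype(int),60,500); y=min(y,360)
cv2.imwrite("pics/w2c.png",np.hstack([cv2.resize(im[y-60:y+60,x-60:x+60,::-1],(480,480),interpolation=cv2.INTER_CUBIC),cv2.resize(im[:,:,::-1],(320,240)).repeat(2,0)[:480]]))
```

```text
2.5667 [0.53802694 0.28533425 0.22026709] [-3.48655005e-04  6.86604270e-02  9.97639864e-01 -5.70746406e-04] [ 3.73843646e-01  3.39946937e-01  1.46561408e+00 -7.53365298e-04
  1.33715068e+00 -1.05934884e+00]
[277.66375394 133.55528093]
```

View pics/w2c.png

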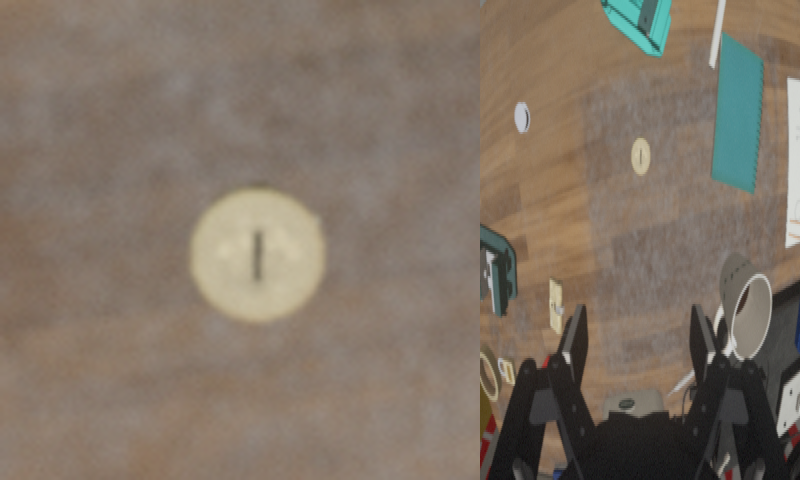

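The cylinder top is centred at about (281,136), with its slot straight up the image, so the current yaw already grips square to the slot.

Run:
```python
from h import *
import pickle; m=pickle.load(open("w2.pkl","rb")); im=cv2.imread("pics/w2.png")
c=onz(fray(m,(281.1,136.4)),.07)*1000; print(c, np.linalg.norm(onz(fray(m,(264.3,136.4)),.07)-onz(fray(m,(298,136.4)),.07)))
a=onz(fray(m,(281.1,130)),.07);b=onz(fray(m,(281.1,143)),.07); d=a-b; print("slot yaw",np.degrees(np.arctan2(d[1],d[0])))
p=sensors.get_state()["position"]*1000; print(c-p)
```

```text
[485.85883397 296.09270229  70.        ] 0.029056694017183023
slot yaw 172.22207819889965
[ -52.18243021   10.663127   -150.35606671]
```

drive_tool(
  deltas=[
    {"linear":[-53,10,-40],"twist":0,"claw":1},
    {"linear":[-53,10,-60],"twist":0,"claw":1},
    {"linear":[-53,10,-90],"twist":0,"claw":1},
    {"linear":[-53,10,-120],"twist":0,"claw":1},
    {"linear":[-53,10,-145],"twist":0,"claw":1},
    {"linear":[-53,10,-160],"twist":0,"claw":1},
    {"linear":[-53,10,-170],"twist":0,"claw":1},
    {"linear":[-53,10,-170],"twist":0,"claw":1},
    {"linear":[-53,10,-170],"twist":0,"claw":1},
  ],
)

```text
clock: 3.37
position: [0.485, 0.2969, 0.0508]
ee_rot: [-0.0, 0.07, 0.998, -0.0]
contact_force: [0.3, -0.2, 0.9]
width: 0.0854
gripper_force: 0.0
```

drive_tool(
  deltas=[
    {"linear":[0,0,0],"twist":0,"claw":0.6},
    {"linear":[0,0,0],"twist":0,"claw":0.4},
    {"linear":[0,0,0],"twist":0,"claw":0.36},
    {"linear":[0,0,0],"twist":0,"claw":0.33},
    {"linear":[0,0,0],"twist":0,"claw":0.3},
    {"linear":[0,0,0],"twist":0,"claw":0.2},
    {"linear":[0,0,0],"twist":0,"claw":0.2},
    {"linear":[0,0,0],"twist":0,"claw":0},
    {"linear":[0,0,0],"twist":0,"claw":0},
    {"linear":[0,0,0],"twist":0,"claw":0},
  ],
  squeeze=35,
)

```text
clock: 4.2
position: [0.4849, 0.2976, 0.0513]
ee_rot: [0.001, 0.068, 0.998, 0.0]
contact_force: [-0.5, -0.5, 5.7]
width: 0.028
gripper_force: 34.9
```

Gripped: the opening is 28 mm at 35 N. Next I lift it, carry it over and turn it by −101°.

drive_tool(
  deltas=[
    {"linear":[0,0,30],"twist":0,"claw":0},
    {"linear":[0,0,70],"twist":0,"claw":0},
    {"linear":[0,0,110],"twist":0,"claw":0},
    {"linear":[8,-37,120],"twist":-7,"claw":0},
    {"linear":[16,-74,120],"twist":-14,"claw":0},
    {"linear":[24,-111,120],"twist":-21,"claw":0},
    {"linear":[32,-148,120],"twist":-28,"claw":0},
    {"linear":[40,-185,120],"twist":-35,"claw":0},
    {"linear":[48,-222,120],"twist":-42,"claw":0},
    {"linear":[56,-259,120],"twist":-49,"claw":0},
    {"linear":[64,-296,120],"twist":-56,"claw":0},
    {"linear":[70,-330,120],"twist":-63,"claw":0},
  ],
)

```text
clock: 5.2
position: [0.5545, -0.0346, 0.1699]
ee_rot: [-0.0, 0.582, 0.813, -0.0]
contact_force: [-0.1, 0.5, -1.0]
width: 0.0281
gripper_force: 35.1
```

drive_tool(
  deltas=[
    {"linear":[4,-30,0],"twist":-7,"claw":0},
    {"linear":[4,-41,0],"twist":-14,"claw":0},
    {"linear":[4,-41,0],"twist":-21,"claw":0},
    {"linear":[4,-41,0],"twist":-28,"claw":0},
    {"linear":[4,-41,0],"twist":-35,"claw":0},
    {"linear":[4,-41,0],"twist":-38,"claw":0},
    {"linear":[4,-41,0],"twist":-38,"claw":0},
    {"linear":[4,-41,0],"twist":-38,"claw":0},
    {"linear":[4,-41,0],"twist":-38,"claw":0},
  ],
)

```text
clock: 5.95
position: [0.5583, -0.0733, 0.1702]
ee_rot: [-0.0, 0.813, 0.582, -0.0]
contact_force: [0.4, 0.1, -2.8]
width: 0.0282
gripper_force: 35.1
```

Run:
```python
from h import *
s=sensors.get_state(); print(s["clock"],s["position"],s["ee_rot"],np.degrees(2*np.arctan2(s["ee_rot"][2],s["ee_rot"][1])),s["contact_force"])
m=eyes.camera_model("wrist"); w=eyes.get_image("wrist")[:,:,::-1]; import pickle; pickle.dump(m,open("w3.pkl","wb")); cv2.imwrite("pics/w3.png",w)
sc=eyes.get_image("scene")[:,:,::-1]; cv2.imwrite("pics/s3.png",sc)
cv2.imwrite("pics/c3.png",np.hstack([cv2.resize(w[180:420,160:400],(480,480)),cv2.resize(sc[130:250,260:340],(320,480),interpolation=cv2.INTER_CUBIC)]))
```

```text
5.95 [ 0.5583023  -0.07334347  0.17024483] [-3.21658392e-04  8.12904936e-01  5.82396257e-01 -2.48890664e-04] 71.23852610082551 [ 0.44326324  0.11194391 -2.75673734]
```

View pics/c3.png

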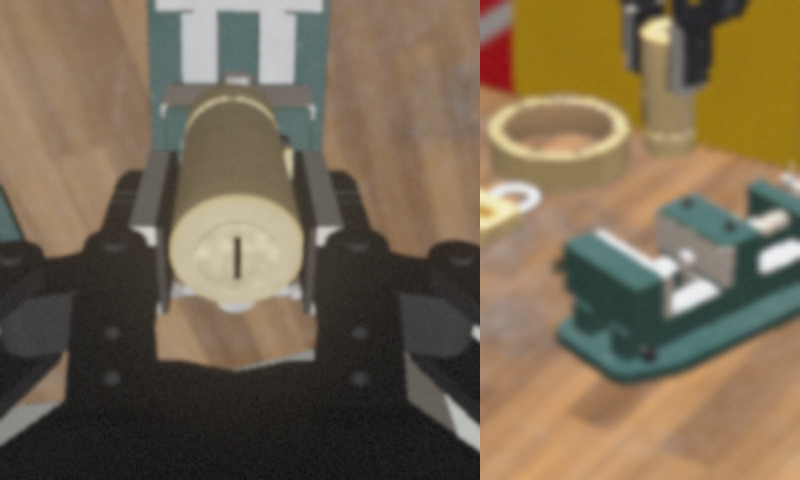

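The wrist crop shows the cylinder gripped upright. Its slot lies along the slide, its top centre is near full-image (278.5,304), and the loose jaw's edge is visible ahead. I'll check where it sits in the fingers.

Run:
```python
from h import *
import pickle; m=pickle.load(open("w3.pkl","rb"))
tp=onz(fray(m,(278.5,304)),.189)[:2]*1000
yv=np.array([np.cos(np.radians(-108.9)),np.sin(np.radians(-108.9))]); xv=np.array([yv[1],-yv[0]]); f=np.array([564.8,-55.8])
for n,q in(("cyl",tp),("tcp",np.array([558.3,-73.3]))): print(n,q,"from face",(q-f)@yv,"across",(q-f)@xv)
for uv in((160+165/2,180+85/2),(160+312/2,180+85/2),(160+165/2,180+107/2)): q=onz(fray(m,uv),.063)[:2]*1000; print((q-f)@yv,(q-f)@xv)
```

```text
cyl [558.95824571 -71.70914109] from face 16.94365142684334 across 0.37355029611493296
tcp [558.3 -73.3] from face 18.661956997770016 across 0.48100001391142866
28.152219314561524 28.42682595460355
28.004516990097255 -29.293322080795075
37.50473923181285 28.758455779034392
```

The cylinder is 17 mm from the face and the gap is 37.5 mm, so I shift it about 1.5 mm along the slide. Then I lower it gently.

drive_tool(
  deltas=[
    {"linear":[-0.5,-1.5,-25],"twist":0,"claw":0},
    {"linear":[-0.5,-1.5,-45],"twist":0,"claw":0},
    {"linear":[-0.5,-1.5,-60],"twist":0,"claw":0},
    {"linear":[-0.5,-1.5,-70],"twist":0,"claw":0},
    {"linear":[-0.5,-1.5,-77],"twist":0,"claw":0},
    {"linear":[-0.5,-1.5,-82],"twist":0,"claw":0},
    {"linear":[-0.5,-1.5,-85],"twist":0,"claw":0},
    {"linear":[-0.5,-1.5,-87],"twist":0,"claw":0},
    {"linear":[-0.5,-1.5,-87],"twist":0,"claw":0},
  ],
)

```text
clock: 6.8
position: [0.5583, -0.0751, 0.0839]
ee_rot: [0.0, 0.813, 0.582, 0.0]
contact_force: [-0.4, -0.5, -1.1]
width: 0.0279
gripper_force: 35.2
```

drive_tool(
  deltas=[
    {"linear":[0,0,-1],"twist":0,"claw":0},
    {"linear":[0,0,-2],"twist":0,"claw":0},
    {"linear":[0,0,-2],"twist":0,"claw":0},
  ],
)

```text
clock: 7.05
position: [0.5582, -0.0751, 0.082]
ee_rot: [0.0, 0.813, 0.582, 0.0]
contact_force: [0.5, -0.7, -1.8]
width: 0.0281
gripper_force: 35.2
```

drive_tool(
  deltas=[
    {"linear":[0,0,-1],"twist":0,"claw":0},
    {"linear":[0,0,-1],"twist":0,"claw":0},
  ],
)

```text
clock: 7.22
position: [0.5581, -0.075, 0.0808]
ee_rot: [0.0, 0.813, 0.582, 0.0]
contact_force: [-0.5, -0.3, -0.9]
width: 0.0278
gripper_force: 35.2
```

drive_tool(
  deltas=[
    {"linear":[0,0,-1],"twist":0,"claw":0},
    {"linear":[0,0,-1],"twist":0,"claw":0},
  ],
)

```text
clock: 7.38
position: [0.5582, -0.075, 0.0804]
ee_rot: [0.0, 0.813, 0.582, 0.0]
contact_force: [-1.8, -0.1, 2.8]
width: 0.028
gripper_force: 35.7
```

Contact on the rails at the expected height. Now I let go and lift.

drive_tool(
  deltas=[
    {"linear":[0,0,0],"twist":0,"claw":0.36},
    {"linear":[0,0,0],"twist":0,"claw":0.45},
    {"linear":[0,0,0],"twist":0,"claw":0.6},
    {"linear":[0,0,0],"twist":0,"claw":0.8},
    {"linear":[0,0,0],"twist":0,"claw":0.8},
    {"linear":[0,0,0],"twist":0,"claw":0.8},
    {"linear":[0,0,20],"twist":0,"claw":0.8},
    {"linear":[0,0,55],"twist":0,"claw":0.8},
    {"linear":[0,0,90],"twist":0,"claw":0.8},
    {"linear":[0,0,110],"twist":0,"claw":0.8},
    {"linear":[0,0,110],"twist":0,"claw":0.8},
  ],
)

```text
clock: 8.3
position: [0.5612, -0.0758, 0.195]
ee_rot: [0.004, 0.813, 0.582, 0.003]
contact_force: [0.0, -1.0, 0.4]
width: 0.0681
gripper_force: 0.0
```

Run:
```python
from h import *
s=sensors.get_state(); print(s["clock"],s["position"],s["width"],s["contact_force"])
m=eyes.camera_model("wrist"); w=eyes.get_image("wrist")[:,:,::-1]; import pickle; pickle.dump(m,open("w4.pkl","wb")); cv2.imwrite("pics/w4.png",w)
sc=eyes.get_image("scene")[:,:,::-1]; cv2.imwrite("pics/s4.png",sc)
cv2.imwrite("pics/c4.png",np.hstack([cv2.resize(w[180:420,160:400],(480,480)),cv2.resize(sc[130:250,270:350],(320,480),interpolation=cv2.INTER_CUBIC)]))
```

```text
8.3 [ 0.56121604 -0.07578915  0.19497843] 0.0680866040621031 [ 0.01411782 -0.9969174   0.38248307]
```

View pics/c4.png

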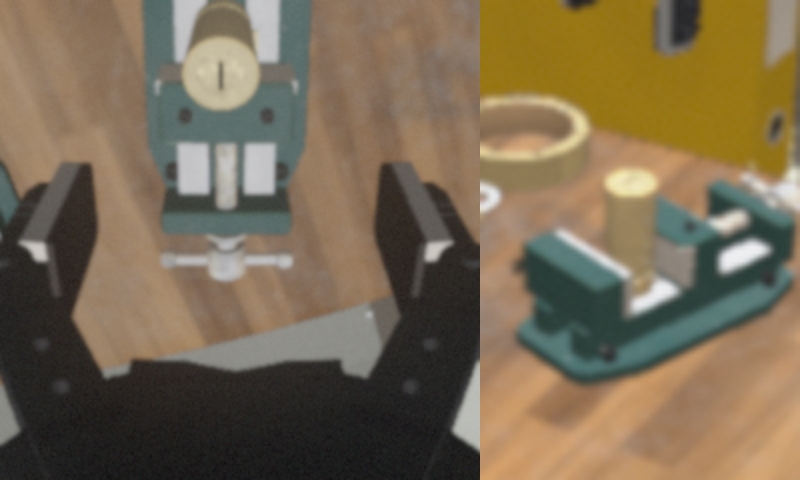

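The cylinder stands alone on the rails between the open jaws, with its slot along the slide. Now I move behind the loose jaw, between it and the T-bar, with the fingers shut.

drive_tool(
  deltas=[
    {"linear":[-11,-32,0],"twist":0,"claw":0.4},
    {"linear":[-22,-64,0],"twist":0,"claw":0},
    {"linear":[-22,-64,0],"twist":0,"claw":0},
    {"linear":[-22,-64,0],"twist":0,"claw":0},
    {"linear":[-22,-64,0],"twist":0,"claw":0},
    {"linear":[-22,-64,-30],"twist":0,"claw":0},
    {"linear":[-22,-64,-60],"twist":0,"claw":0},
    {"linear":[-22,-64,-90],"twist":0,"claw":0},
    {"linear":[-22,-64,-90],"twist":0,"claw":0},
    {"linear":[-22,-64,-90],"twist":0,"claw":0},
  ],
  squeeze=40,
)

```text
clock: 9.23
position: [0.5349, -0.1375, 0.0981]
ee_rot: [-0.002, 0.813, 0.582, -0.001]
contact_force: [0.4, 0.1, 0.0]
width: -0.0001
gripper_force: 0.0
```

Run:
```python
from h import *
s=sensors.get_state(); print(s["clock"],s["position"],s["ee_rot"],s["width"],s["contact_force"])
yv=np.array([np.cos(np.radians(-108.9)),np.sin(np.radians(-108.9))]); xv=np.array([yv[1],-yv[0]]); f=np.array([564.8,-55.8])
q=s["position"][:2]*1000; print("from face",(q-f)@yv,"across",(q-f)@xv)
w=eyes.get_image("wrist")[:,:,::-1]; cv2.imwrite("pics/w5.png",w)
cv2.imwrite("pics/c5.png",cv2.resize(w[150:420,140:420],(560,540)))
t=eyes.get_image("top")[:,:,::-1]; cv2.imwrite("pics/t5.png",t)
```

```text
9.2333 [ 0.53492655 -0.13752063  0.09809657] [-0.00212735  0.81298231  0.58228329 -0.00118569] -8.884781212750798e-05 [0.37410482 0.12464307 0.03090668]
from face 86.99122191125907 across 1.792098308897467
```

View pics/c5.png

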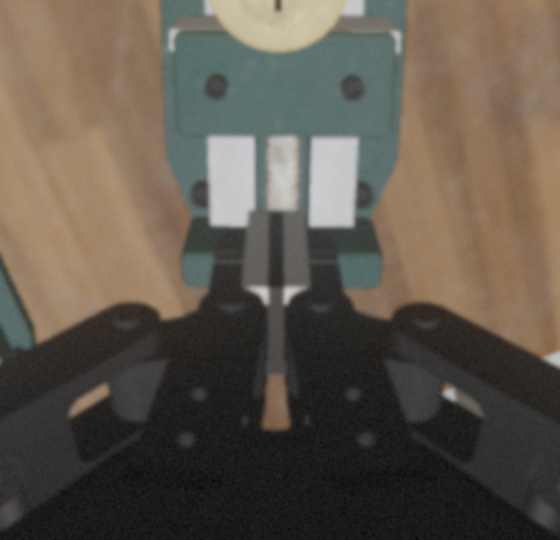

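The shut fingers (about (275,270) in the crop) stand over the gap between the loose jaw and the end block. I centre them by 2 mm and go down to put the tips 52 mm above the desk.

drive_tool(
  deltas=[
    {"linear":[1.5,-0.5,-10],"twist":0,"claw":0},
    {"linear":[1.5,-0.5,-20],"twist":0,"claw":0},
    {"linear":[1.5,-0.5,-28],"twist":0,"claw":0},
    {"linear":[1.5,-0.5,-33],"twist":0,"claw":0},
    {"linear":[1.5,-0.5,-35],"twist":0,"claw":0},
    {"linear":[1.5,-0.5,-35],"twist":0,"claw":0},
    {"linear":[1.5,-0.5,-35],"twist":0,"claw":0},
  ],
)

```text
clock: 9.92
position: [0.5376, -0.1396, 0.0646]
ee_rot: [0.0, 0.813, 0.582, -0.0]
contact_force: [-0.3, 1.5, 0.8]
width: -0.0002
gripper_force: 0.0
```

drive_tool(
  deltas=[
    {"linear":[0.7,1.9,0],"twist":0,"claw":0},
    {"linear":[1.3,3.8,0],"twist":0,"claw":0},
    {"linear":[2,5.7,0],"twist":0,"claw":0},
    {"linear":[2,5.7,0],"twist":0,"claw":0},
  ],
)

```text
clock: 10.25
position: [0.5398, -0.1334, 0.065]
ee_rot: [0.0, 0.813, 0.582, 0.0]
contact_force: [-0.1, -0.0, 0.8]
width: 0.0002
gripper_force: 0.0
```

drive_tool(
  deltas=[
    {"linear":[0.3,0.9,-1],"twist":0,"claw":0},
    {"linear":[0.6,1.9,-1],"twist":0,"claw":0},
    {"linear":[1,2.8,-1],"twist":0,"claw":0},
    {"linear":[1.3,3.8,-1],"twist":0,"claw":0},
    {"linear":[1.6,4.7,-1],"twist":0,"claw":0},
    {"linear":[1.6,4.7,-1],"twist":0,"claw":0},
  ],
)

```text
clock: 10.75
position: [0.5406, -0.1304, 0.0637]
ee_rot: [0.001, 0.813, 0.582, -0.001]
contact_force: [-1.9, -4.9, 0.3]
width: 0.0003
gripper_force: 2.6
```

The fingers are on the jaw (about 5 N). I continue in small steps.

drive_tool(
  deltas=[
    {"linear":[0.3,0.9,0],"twist":0,"claw":0},
    {"linear":[0.6,1.9,0],"twist":0,"claw":0},
    {"linear":[1,2.8,0],"twist":0,"claw":0},
    {"linear":[1,2.8,0],"twist":0,"claw":0},
  ],
)

```text
clock: 11.08
position: [0.5414, -0.1281, 0.0637]
ee_rot: [0.001, 0.813, 0.582, -0.002]
contact_force: [-2.4, -6.5, -0.3]
width: 0.0001
gripper_force: 3.2
```

drive_tool(
  deltas=[
    {"linear":[0.3,0.9,0],"twist":0,"claw":0},
    {"linear":[0.6,1.9,0],"twist":0,"claw":0},
    {"linear":[0.6,1.9,0],"twist":0,"claw":0},
  ],
)

```text
clock: 11.33
position: [0.5421, -0.1262, 0.0637]
ee_rot: [0.001, 0.813, 0.582, -0.002]
contact_force: [-3.1, -5.6, 0.2]
width: 0.0002
gripper_force: 3.2
```

drive_tool(
  deltas=[
    {"linear":[0.3,0.9,0],"twist":0,"claw":0},
    {"linear":[0.6,1.9,0],"twist":0,"claw":0},
    {"linear":[0.6,1.9,0],"twist":0,"claw":0},
  ],
)

```text
clock: 11.58
position: [0.5427, -0.1243, 0.0637]
ee_rot: [0.001, 0.813, 0.582, -0.001]
contact_force: [-2.7, -6.3, 1.0]
width: 0.0001
gripper_force: 3.2
```

drive_tool(
  deltas=[
    {"linear":[0.3,0.9,0],"twist":0,"claw":0},
    {"linear":[0.3,0.9,0],"twist":0,"claw":0},
  ],
)

```text
clock: 11.75
position: [0.543, -0.1235, 0.0637]
ee_rot: [0.001, 0.813, 0.582, -0.002]
contact_force: [-2.6, -6.0, -1.1]
width: -0.0002
gripper_force: 3.3
```

drive_tool(
  deltas=[
    {"linear":[0.3,0.9,0],"twist":0,"claw":0},
    {"linear":[0.3,0.9,0],"twist":0,"claw":0},
  ],
)

```text
clock: 11.92
position: [0.5433, -0.1226, 0.0637]
ee_rot: [0.001, 0.813, 0.582, -0.001]
contact_force: [-2.2, -5.5, -0.0]
width: -0.0001
gripper_force: 3.3
```

drive_tool(
  deltas=[
    {"linear":[0.3,0.9,0],"twist":0,"claw":0},
    {"linear":[0.3,0.9,0],"twist":0,"claw":0},
  ],
)

```text
clock: 12.08
position: [0.5436, -0.1217, 0.0637]
ee_rot: [0.001, 0.813, 0.582, -0.001]
contact_force: [-1.8, -6.6, -0.2]
width: 0.0001
gripper_force: 3.3
```

drive_tool(
  deltas=[
    {"linear":[0.3,0.9,0],"twist":0,"claw":0},
    {"linear":[0.3,0.9,0],"twist":0,"claw":0},
  ],
)

```text
clock: 12.25
position: [0.5437, -0.1215, 0.0637]
ee_rot: [0.001, 0.813, 0.583, -0.002]
contact_force: [-3.6, -8.4, 0.9]
width: -0.0001
gripper_force: 4.4
```

The jaw has stopped and the force is rising, so the cylinder is pinched, and the position matches the expected one. I ramp up to 19 N.

drive_tool(
  deltas=[
    {"linear":[0.3,0.9,0],"twist":0,"claw":0},
    {"linear":[0.6,1.9,0],"twist":0,"claw":0},
    {"linear":[0.6,1.9,0],"twist":0,"claw":0},
    {"linear":[0.6,1.9,0],"twist":0,"claw":0},
  ],
)

```text
clock: 12.58
position: [0.5438, -0.1213, 0.0637]
ee_rot: [0.002, 0.812, 0.583, -0.003]
contact_force: [-4.8, -13.1, 0.7]
width: 0.0001
gripper_force: 7.0
```

drive_tool(
  deltas=[
    {"linear":[0,0,0],"twist":0,"claw":0},
    {"linear":[0,0,0],"twist":0,"claw":0},
    {"linear":[0,0,0],"twist":0,"claw":0},
  ],
)

```text
clock: 12.83
position: [0.5438, -0.1213, 0.0638]
ee_rot: [0.002, 0.812, 0.583, -0.003]
contact_force: [-4.5, -13.0, 0.2]
width: 0.0002
gripper_force: 7.0
```

drive_tool(
  deltas=[
    {"linear":[0.3,0.9,0],"twist":0,"claw":0},
    {"linear":[0.6,1.9,0],"twist":0,"claw":0},
    {"linear":[0.6,1.9,0],"twist":0,"claw":0},
    {"linear":[0.6,1.9,0],"twist":0,"claw":0},
    {"linear":[0.6,1.9,0],"twist":0,"claw":0},
  ],
)

```text
clock: 13.25
position: [0.5439, -0.1212, 0.0638]
ee_rot: [0.003, 0.812, 0.584, -0.005]
contact_force: [-6.8, -18.2, 0.2]
width: 0.0001
gripper_force: 9.7
```

Run:
```python
from h import *
for i in range(4):
    sc=eyes.get_image("scene" if i%2 else "top")[:,:,::-1]; s=sensors.get_state(); print(s["clock"],s["contact_force"].round(1),np.hypot(*s["contact_force"][:2]))
    cv2.imwrite(f"pics/e{i%2}.png",sc)
t=cv2.imread("pics/e0.png"); s=cv2.imread("pics/e1.png")
cv2.imwrite("pics/c6.png",np.hstack([cv2.resize(t[180:245,300:380],(492,400),interpolation=cv2.INTER_CUBIC),cv2.resize(s[150:230,270:330],(300,400),interpolation=cv2.INTER_CUBIC)]))
```

```text
13.3 [ -7.  -18.6   0.8] 19.815448012802833
13.35 [ -7.1 -17.5   0.4] 18.85856203978534
13.4 [ -7.4 -19.    1. ] 20.42909365494542
13.45 [ -7.2 -18.2   0.2] 19.595191776107487
```

View pics/c6.png

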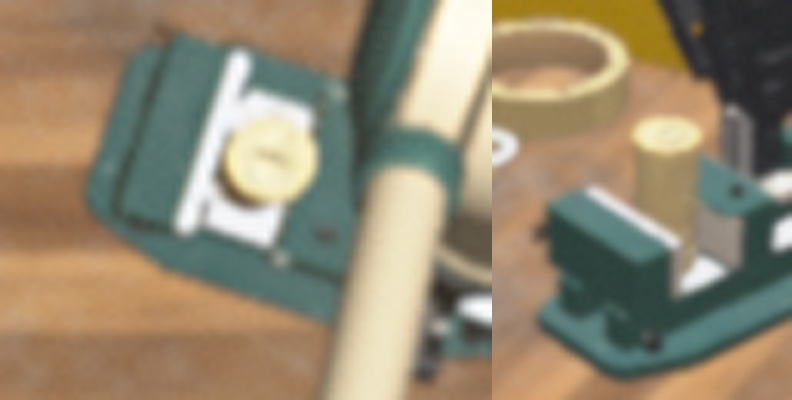

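The crop shows the cylinder upright between the jaws with its slot along the slide. The push holds steady at about 19.6 N, so I hand in.

```bash
python3 -c "
from rig import manip
print(manip.sign_off())"
```

```text
the job is handed in; nothing more can be done
None
```

I handed the job in with the cylinder upright on the vice's rails and pinched against the fixed jaw, its slot pointing from jaw to jaw, and the arm still pushing the loose jaw at about 19–20 N. The hand-in returned no verdict.

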